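# Clear the belt polisher and hold its tensioner back

### The arm

A 6-joint arm with a two-finger parallel gripper is mounted at the origin on the work surface. World frame = base frame: x ahead of the robot, y to its left, z up, the work surface at z = 0. Lengths are in m, angles in degrees, forces in N, time in s.
With the tool pointing down it reaches from about 0.3 to 0.75 m from the base axis. Payload 8.5 kg.
Tool frame: the origin (TCP) lies midway between the tips of the shut fingers; the grasp point (between the pads) lies 19 mm behind it (env.tcp_to_grasp is the z of the grasp point in the tool frame, in m); z points along the fingers, y is the line along which they close (so a half turn about z gives the same grasp; the last joint's range is limited). The gripper opens to 85 mm and grips with 20 to 120 N. Pads are 22 mm wide; open, the fingers measure 114 mm over their backs; the gripper's body (76 mm by 85 mm) begins 54 mm behind the grasp point. The pads swing forward as they close: fully open they stand 13 mm farther back than shut.
Start: joints at [-78.971, 21.807, 74.336, -0, 83.858, -12.336], TCP at [0.218, -0.505, 0.231] pointing down, gripper open.
Joint ranges: [-178.18, 178.18], [-50.72, 133.34], [12.68, 142.11], [-81.47, 261.47], [9.98, 163.14], [-165.26, 165.26]. Speed limits (degrees/s): [136.94, 136.94, 180, 180, 180, 180].

### API

Orientations are given as a 3x3 rotation matrix whose columns are the frame's x, y, z axes.
In Python, from rig import env, imaging, job, models gives the robot as it stands. The module is installed in compiled form; this text tells all that it offers.
- The arm moves only by the tool jog_arm, never from a script. Its argument "plan" is text: rows parted by semicolons, each of 7 numbers parted by spaces: the turn, a rotation vector about the tool's x, y, z in degrees, then the shift along the tool's x, y, z in cm, then the closure in counts, from 0 (fully open) to 255 (shut). In form: rx ry rz x y z claw; .... A call has 1 to 10 rows; each row shifts and turns the commanded pose from where the row before left it, along the tool's axes as they then stand; what a row does not reach is not made up. A row lasts 1/12 s, in which the tool goes at most 41.7 mm and 7.16 degrees, less where a joint would pass 70% of its speed; a pose out of reach is approached as far as the arm can. A call with a gripper value outside its range is refused whole. The fingers move at their own pace and stop on an object; "grip_force" is the grip in N (left out, the last holds). Time passes only in rows, so rows that do not move let the fingers close. It gives the time, the measured TCP pose, the force, the opening and the grip force at its end, in the units of the state.
- env.observe(): the state, without advancing time (a new reading comes with each control period).
- imaging.get_image(name): name is "side" or "top" or "wrist"; returns a dict with "pixels" (384x512x3 uint8, red, green, blue), "depth" (384x512 float32, m along the optical axis (not along the pixel's ray), 0 where there is no reading), "fov_y" (degrees; the focal length in pixels is half the picture's height over the tangent of half this angle, whatever the lens; pixels are square), "cx", "cy" (the principal point, pixels), "distortion" ([k1, k2, p1, p2, k3] as OpenCV has them; the pictures are not rectified), "world_from_camera" (4x4, takes a point from camera to world coordinates). Camera axes: x right, y down, z forward; pixel columns grow to the right and rows downward; lengths in m; the calibration is good to about 2 mm. A picture is of the moment at which its call begins.
- job.close_job(): hands the job in; it is judged then, once.
Trained networks look in the newest picture that a camera, given by its name, has taken for a name from the list of things; names that differ only in an ending like _2 or _b are one class to them, and where a whole thing is asked for, a point or a joint stands for the part that bears it (a point fixed in the world has none). Each returns a list of dicts, best first, with "confidence" (0 to 1); they miss things now and then, are a little off and sometimes report something else, mostly with a low value. They report only what shows in the picture. A call takes as long as a camera call. They do not tell look-alikes from the thing itself.
- models.outline_of(camera, query): "region" (384x512 bool, what is visible of it) and "bbox" ([centre column, centre row, width, height] in pixels, round what is visible of it).
- models.tip_of(camera, query): "at" ([column, row] in pixels: a listed point, or the origin of a listed thing).
The state is a dict: "time_s": time; "q": joint angles; "qvel": joint speeds; "joint_efforts": joint torques, N m; "position": TCP position; "tool_rot": TCP orientation; "ft_force": force on the tool from outside, world axes, zero at the start; "wrist_torque": the same for the moment, N m; "grip_width": finger opening in m; "gripper_force": force on a finger pad.
Only numpy, scipy, OpenCV 4.12 (cv2) and the standard library are available. Lean on these libraries where they do the work, as an engineer would, in place of code of your own. Each camera call takes 0.05 s, during which the arm holds its last target. There are 200 camera calls.

### The job

The belt polisher needs a new belt: first put the two brass offcuts lying on its bed into the grey scrap tray, because they are in the way of the sprung tensioner arm. Then push the arm by its idler block towards the drive drum, past the click of its pawl and on until it is nearly at the end of its travel, and finish while still holding it there, pressed back clear of the pawl, so that a belt could be slipped on. Leave the stack of brass cases, the sand timer and the wooden block where they stand.

Things in the scene. Friction and masses are not known exactly. Their poses are not given: they have to be found in the camera images.
- bed: fixed grey steel bed plate of the belt polisher, 12 mm thick, lying on the table; origin at table level. In its frame (mm, z up) it spans x -185 to 155, y -150 to 150. A black drive drum (66 across, 66 tall) stands on it at x -70, y 110. The pawl in its guide, up to 25 mm above the plate, lies within x -190 to -114, y -60 to -14
- pivot_mid (a point): point on the vertical hinge axis of the tensioner arm, 40 mm above the table, half-way up the arm; at x = 110, y = -20 mm in the bed's frame. A hub 36 mm across, up to 60 mm above the table
- idler_mid (a point): aluminium block 36 x 36 mm at the free end of the tensioner arm (flat steel bar 22 mm wide, 34 to 46 mm above the table), from 16 to 48 mm above the table, with a 26 mm roller on top up to 67 mm. This point is its centre, 32 mm above the table, 190 mm from the hinge axis; x points to the hinge, y sideways in the direction to push (drum side)
- tensioner (a joint): arm angle q, rad: 0 = sprung forward (start), grows as the block is pushed towards the drum (clockwise from above). In the bed's frame the arm points along (-cos(q-0.28), sin(q-0.28)). The pawl clicks in at about 0.29 and then stops it springing back below 0.28; travel ends at 0.46. Pushing the block takes 3 N at first, up to 10 N at the click, 7 to 8 N to hold beyond
- pawl (a joint): travel in m of the sprung steel pawl slider: 0 = fully out, growing as the arm's pin presses it back into its guide (about 0.008 just before the click); it snaps back to 0 at the click by itself and need not be touched
- pawl_nose (a point): top of the pawl's wedge-shaped nose, 30 mm above the table, beyond the free end of the arm
- bar_end_mid (a point): centre of the square-cut brass bar offcut lying on the bed between the arm and the drum: 26 mm (its x) x 42 mm (its y) x 26 mm tall, about 0.16 kg
- rod_end_mid (a point): centre of the round brass rod offcut standing on end on the bed, 30 mm diameter, 28 mm tall, about 0.14 kg; it lies farther from the drum, nearer the arm's hinge
- tray: open grey plastic scrap tray, fixed on the table left or right of the machine: 160 mm (its x) x 130 mm (its y), 45 mm tall, walls and floor 4 mm; origin at the centre of its underside
- case_stack: bystander: stack of three brass cases, 74 mm diameter, 66 mm tall; origin at the centre of its underside
- sand_timer: bystander: brass and glass sand timer, 64 mm diameter, 100 mm tall; origin at the centre of its underside
- wood_block: bystander: plain wooden block 90 (x) x 70 (y) x 50 mm tall; origin at the centre of its underside
Things that resemble listed ones, but are neither listed nor needed, are in the scene too. What is shaped like the part that bears bar_end_mid but orange is not meant.

How it is judged:
By the outcome, as a careful person would: the job done as asked, in the order asked, and still so for the second after the job is handed in, while the arm keeps its last pose, push and grip.
It also fails if it takes over 58 s, if anything falls off the work surface, if the arm or the gripper's body presses on something with over 40 N, if the wrist force passes 120 N, or if a joint passes its speed limit or range.

## Working session

There is one attempt and no reset: what is moved stays moved. The work goes in short steps, Python scripts to look and compute and a tool call to move; the robot and the scene stay as the last step left them, time stands still between calls to the robot, and variables do not carry over. Pictures are saved under pics/ and viewed, at most 10 in all, crops included, and the job is handed in when it is done.

Besides the shell and the picture viewer there is one more tool, called after "Call:" as name(argument=value, ...) on one line, values as JSON. jog_arm: Moves the arm, as the interface text tells. Its arguments: {"type":"object","properties":{"plan":{"type":"string"},"grip_force":{"type":"number"}},"required":["plan"]}

```bash
mkdir -p pics; cat > h.py <<'E'
import numpy as np, cv2
from rig import env, imaging, job, models
def cam(n):
    im=imaging.get_image(n); h=im["pixels"].shape[0]
    f=h/2/np.tan(np.radians(im["fov_y"]/2))
    im["K"]=np.array([[f,0,im["cx"]],[0,f,im["cy"]],[0,0,1.]]); return im
def ray(im,uv):
    p=cv2.undistortPoints(np.array(uv,float).reshape(-1,1,2),im["K"],np.array(im["distortion"],float)).reshape(-1,2)
    T=np.array(im["world_from_camera"]); d=np.c_[p,np.ones(len(p))]@T[:3,:3].T
    return T[:3,3],d
def at_z(im,uv,z):
    o,d=ray(im,uv); return o+d*((z-o[2])/d[:,2])[:,None]
def at_depth(im,uv):
    o,d=ray(im,uv); uv=np.array(uv).reshape(-1,2).round().astype(int)
    return o+d*im["depth"][uv[:,1],uv[:,0]][:,None]
def region_pts(im,reg):
    v,u=np.nonzero(reg&(im["depth"]>0)); return at_depth(im,np.c_[u,v])
def save(im,n): cv2.imwrite("pics/"+n,im["pixels"][:,:,::-1])
E
python3 - <<'E'
from h import *
np.set_printoptions(precision=4,suppress=True)
a=cam("top"); save(a,"top.png")
for q in ["bed","pivot_mid","idler_mid","pawl_nose","bar_end_mid","rod_end_mid","tray","case_stack","sand_timer","wood_block"]:
    for r in models.tip_of("top",q)[:3]:
        print(q,round(r["confidence"],2),np.round(r["at"],1),at_depth(a,[r["at"]])[0] )
b=cam("side"); save(b,"side.png")
print(a["world_from_camera"],b["world_from_camera"]); print(env.observe()["time_s"], env.tcp_to_grasp)
E
```

```text
bed 0.59 [248.5 165.2] [ 0.6193 -0.0061  0.0113]
pivot_mid 0.64 [243.  119.4] [0.7337 0.007  0.058 ]
pivot_mid 0.35 [362.9 135.5] [ 0.6878 -0.308   0.0556]
idler_mid 0.91 [278.4 187.2] [ 0.5556 -0.0818  0.0475]
pawl_nose 0.43 [267.  200.2] [ 0.5246 -0.0538  0.0089]
bar_end_mid 0.73 [144.3 262.9] [0.3643 0.2728 0.0228]
bar_end_mid 0.65 [219.4 266.1] [0.3536 0.0751 0.0278]
bar_end_mid 0.57 [250.3 187.1] [ 0.5579 -0.0091  0.0391]
rod_end_mid 0.67 [228.8 154.7] [0.6441 0.0457 0.0398]
tray 0.68 [118.9 204.5] [0.52   0.3448 0.0048]
case_stack 0.86 [377.1 223.9] [ 0.455  -0.3328  0.0669]
sand_timer 0.83 [123.8 145.5] [0.663  0.3081 0.1   ]
wood_block 0.62 [362.9 132.3] [ 0.6978 -0.3103  0.0488]
[[-0.0184 -0.9967  0.0792  0.4538]
 [-0.9997  0.0173 -0.015   0.0201]
 [ 0.0136 -0.0795 -0.9967  1.2383]
 [ 0.      0.      0.      1.    ]] [[-0.7979 -0.4135  0.4386  0.0786]
 [-0.6025  0.5697 -0.5589  0.6024]
 [-0.0187 -0.7103 -0.7037  0.8164]
 [ 0.      0.      0.      1.    ]]
0.6 -0.0187
```

View pics/top.png

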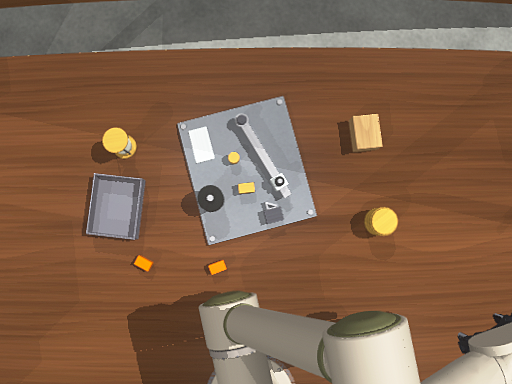

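View pics/side.png

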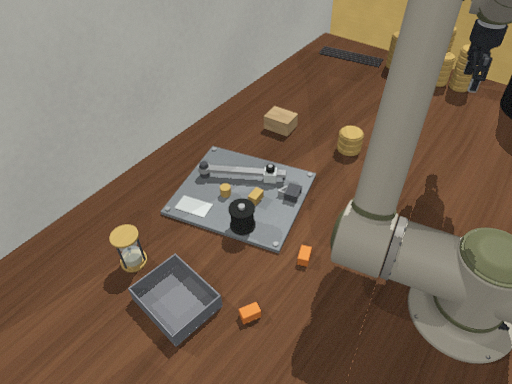

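```bash
python3 - <<'E'
from h import *
np.set_printoptions(precision=4,suppress=True)
a=cam("top")
hsv=cv2.cvtColor(a["pixels"],cv2.COLOR_RGB2HSV)
m=cv2.inRange(hsv,(18,120,100),(35,255,255)); m[:, :205]=0; m[:,265:]=0
n,l,s,c=cv2.connectedComponentsWithStats(m)
for i in range(1,n):
    if s[i,4]<40: continue
    v,u=np.nonzero(l==i); p=at_depth(a,np.c_[u,v]); top=p[p[:,2]>np.percentile(p[:,2],60)-.006]
    print(c[i],s[i],"z",np.percentile(p[:,2],[10,50,90]),"rect",cv2.minAreaRect((top[:,:2]*1000).astype(np.float32)))
hub=at_z(a,[[242,119]],.060)[0]; dr=at_z(a,[[210,198]],.078)[0]
print("hub",hub,"drum",dr,np.linalg.norm((hub-dr)[:2]),"expect",np.hypot(180,130))
rel=(dr-hub)[:2]; th=np.arctan2(rel[1],rel[0])-np.arctan2(130,-180); print("bed yaw",np.degrees(th))
for q in ["idler_mid","bar_end_mid","tray","rod_end_mid"]:
    for r in models.outline_of("top",q)[:3]:
        p=region_pts(a,r["region"]); print(q,r["confidence"],np.round(r["bbox"]),np.percentile(p[:,2],[10,50,95]),cv2.minAreaRect((p[:,:2]*1000).astype(np.float32)))
a0=.28; d=np.array([-np.cos(a0),-np.sin(a0)]); R=np.array([[np.cos(th),-np.sin(th)],[np.sin(th),np.cos(th)]])
for q in (0,.29,.44): 
    d=np.array([-np.cos(q-.28),np.sin(q-.28)]); print("idler pred",q,hub[:2]+.19*R@d)
E
```

```text
[233.2157 157.1961] [228 152  11  12 102] z [0.035  0.0394 0.0432] rect ((637.7539672851562, 33.481773376464844), (23.678010940551758, 27.671241760253906), 89.27005004882812)
[245.894  187.3974] [238 182  17  12 151] z [0.0346 0.0377 0.0411] rect ((512.7825317382812, 1.0075531005859375), (117.08716583251953, 41.039039611816406), 1.4146404266357422)
[217.0752 266.8722] [209 261  17  13 133] z [0.023  0.0256 0.0288] rect ((351.37322998046875, 81.49916076660156), (22.63287925720215, 39.8774528503418), 18.29540252685547)
hub [0.7343 0.0096 0.06  ] drum [0.5287 0.0939 0.078 ] 0.2222542468348015 expect 222.03603311174518
bed yaw 13.53824220668587
idler_mid 0.61 [263. 155.  57.  82.] [0.0432 0.0471 0.0637] ((641.8953857421875, -43.17106628417969), (250.172607421875, 35.0768928527832), 29.751220703125)
bar_end_mid 0.66 [115. 205.  56.  64.] [0.0008 0.0045 0.0441] ((515.7538452148438, 356.20281982421875), (147.28121948242188, 162.7066650390625), 83.5399398803711)
bar_end_mid 0.6 [218. 268.  15.  14.] [0.0229 0.0254 0.0295] ((350.6148986816406, 80.51898956298828), (25.73076820373535, 41.019134521484375), 20.649192810058594)
bar_end_mid 0.48 [248. 188.  14.  16.] [0.0284 0.0372 0.0413] ((558.46826171875, 1.5005874633789062), (29.447168350219727, 45.122135162353516), 6.918301105499268)
tray 0.81 [116. 205.  63.  66.] [0.0008 0.0046 0.0445] ((513.3123168945312, 348.2151794433594), (133.54452514648438, 164.12393188476562), 82.40410614013672)
idler pred 0 [ 0.5691 -0.0842]
idler pred 0.29 [ 0.5492 -0.033 ]
idler pred 0.44 [ 0.5449 -0.0049]
```

```bash
cat >> h.py <<'E'
from scipy.spatial.transform import Rotation as Ro
def go(pos,yaw=None):
    """tool-down target; yaw = direction (deg) of closing axis y in world. prints turn then shift (after turn)"""
    s=env.observe(); R=np.array(s["tool_rot"]); p=np.array(s["position"])
    cur=np.degrees(np.arctan2(R[1,1],R[0,1]))
    if yaw is None: yaw=cur
    yaw=(yaw-cur+90)%180-90+cur
    y=np.array([np.cos(np.radians(yaw)),np.sin(np.radians(yaw)),0]); z=np.array([0,0,-1.]); G=np.c_[np.cross(y,z),y,z]
    rv=Ro.from_matrix(R.T@G).as_rotvec(degrees=True)
    sh=G.T@(np.array(pos)-p)*100
    print("t",round(s["time_s"],2),"p",np.round(p,4),"yaw",round(cur,1),"q6",round(s["q"][5],1),"q1",round(s["q"][0],1),"F",np.round(s["ft_force"],1),"w",round(s["grip_width"],4),"gf",s["gripper_force"]);print("TURN",np.round(rv,2),"SHIFT cm",np.round(sh,2),"rows",round(np.linalg.norm(sh)/4.17,1),round(np.linalg.norm(rv)/7.16,1))
E
python3 -c "
from h import *
go([.545,.0,.24],10); go([.557,.0015,.24],10)"
```

```text
t 0.85 p [ 0.2181 -0.5049  0.2313] yaw -66.6 q6 -12.3 q1 -79.0 F [ 0.2 -0.5  0.3] w 0.0854 gf 0.0
TURN [ -0.    -0.   -76.64] SHIFT cm [44.04 40.96 -0.87] rows 14.4 10.7
t 0.85 p [ 0.2181 -0.5049  0.2313] yaw -66.6 q6 -12.3 q1 -79.0 F [ 0.2 -0.5  0.3] w 0.0854 gf 0.0
TURN [ -0.    -0.   -76.64] SHIFT cm [43.98 42.17 -0.87] rows 14.6 10.7
```

Call:
jog_arm(plan="0 0 -7 0 0 0 0;0 0 -7 0 0 0 0;0 0 -7 0 0 0 0;0 0 -7 0 0 0 0;0 0 -7 0 0 0 0;0 0 -7 0 0 0 0;0 0 -7 0 0 0 0;0 0 -7 0 0 0 0;0 0 -7 0 0 0 0;0 0 -7 0 0 0 0")

```text
time_s: 1.68
position: [0.2181, -0.5049, 0.2313]
tool_rot: [[-0.065, 0.998, -0.0], [0.998, 0.065, 0.0], [0.0, -0.0, -1.0]]
ft_force: [-0.2, -0.2, 0.1]
grip_width: 0.0856
gripper_force: 0.0
```

```bash
python3 -c "
from h import *
go([.545,.0,.24],10)"
```

```text
t 1.68 p [ 0.2181 -0.5049  0.2313] yaw 3.7 q6 -82.7 q1 -79.0 F [-0.2 -0.2  0.1] w 0.0856 gf 0.0
TURN [-0.   -0.   -6.29] SHIFT cm [44.04 40.96 -0.87] rows 14.4 0.9
```

Call:
jog_arm(plan="0 0 -6.3 0 0 0 0;0 0 0 2.94 2.73 0 0;0 0 0 2.94 2.73 0 0;0 0 0 2.94 2.73 0 0;0 0 0 2.94 2.73 0 0;0 0 0 2.94 2.73 0 0;0 0 0 2.94 2.73 0 0;0 0 0 2.94 2.73 0 0;0 0 0 2.94 2.73 0 0;0 0 0 2.94 2.73 0 0")

```text
time_s: 2.52
position: [0.4166, -0.201, 0.2316]
tool_rot: [[-0.168, 0.986, 0.0], [0.986, 0.168, -0.0], [-0.0, 0.0, -1.0]]
ft_force: [0.7, -1.4, -0.1]
grip_width: 0.0855
gripper_force: 0.0
```

Call:
jog_arm(plan="0 0 0 2.94 2.73 0 0;0 0 0 2.94 2.73 0 0;0 0 0 2.94 2.73 0 0;0 0 0 2.94 2.73 0 0;0 0 0 2.94 2.73 0 0;0 0 0 2.94 2.73 0 0;0 0 0 0 0 0 0;0 0 0 0 0 0 0")

```text
time_s: 3.18
position: [0.5482, 0.0002, 0.2309]
tool_rot: [[-0.171, 0.985, -0.0], [0.985, 0.171, -0.0], [0.0, -0.0, -1.0]]
ft_force: [0.3, 0.5, -0.4]
grip_width: 0.0852
gripper_force: 0.0
```

```bash
cat > w.py <<'E'
from h import *
import sys
a=cam("wrist"); save(a,sys.argv[1])
hsv=cv2.cvtColor(a["pixels"],cv2.COLOR_RGB2HSV)
m=cv2.inRange(hsv,(18,110,80),(35,255,255))
n,l,s,c=cv2.connectedComponentsWithStats(m)
for i in range(1,n):
    if s[i,4]<300: continue
    v,u=np.nonzero(l==i); p=at_depth(a,np.c_[u,v]); p=p[a["depth"][v,u]>0]
    if not len(p): continue
    zt=np.percentile(p[:,2],90); t=p[abs(p[:,2]-zt)<.004]
    print(np.round(c[i]),s[i,4],"ztop",zt,"rect",cv2.minAreaRect((t[:,:2]*1000).astype(np.float32)))
go([.557,.0015,.24],10)
E
python3 w.py w1.png
```

```text
[107.  78.] 697 ztop 0.025517988423604802 rect ((350.7506408691406, 82.06432342529297), (24.842853546142578, 39.923500061035156), 19.122406005859375)
[328. 158.] 502 ztop 0.03942133064450132 rect ((636.2017211914062, 34.17604064941406), (27.44086456298828, 29.342355728149414), 57.206565856933594)
[263. 171.] 654 ztop 0.03737630754251964 rect ((556.10791015625, 2.963357925415039), (25.40564727783203, 42.295249938964844), 5.369348526000977)
t 3.23 p [ 0.5477 -0.001   0.231 ] yaw 9.7 q6 -22.2 q1 -12.5 F [0.  0.4 0.6] w 0.0853 gf 0.0
TURN [-0.04  0.   -0.26] SHIFT cm [ 0.09  0.96 -0.9 ] rows 0.3 0.0
```

```bash
python3 -c "
from h import *
go([.556,.003,.015],6)"
```

```text
t 3.23 p [ 0.5477 -0.001   0.231 ] yaw 9.7 q6 -22.2 q1 -12.5 F [0.  0.4 0.6] w 0.0853 gf 0.0
TURN [-0.04  0.01  3.74] SHIFT cm [ 0.32  0.87 21.6 ] rows 5.2 0.5
```

View pics/w1.png

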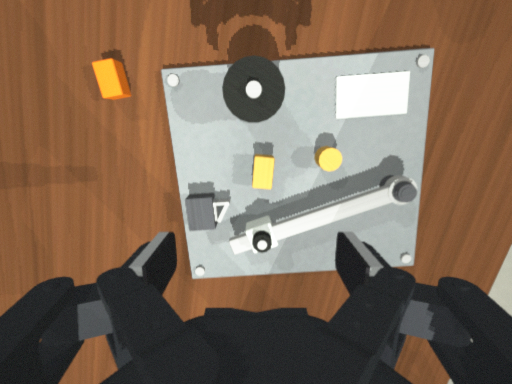

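Call:
jog_arm(plan="0 0 3.7 0 0 0 70;0 0 0 0.32 0.87 0 70;0 0 0 0 0 4 70;0 0 0 0 0 4 70;0 0 0 0 0 4 70;0 0 0 0 0 4 70;0 0 0 0 0 3 70;0 0 0 0 0 2.6 70;0 0 0 0 0 0 70;0 0 0 0 0 0 70", grip_force=50)

```text
time_s: 4.07
position: [0.5561, 0.002, 0.0151]
tool_rot: [[-0.104, 0.995, -0.002], [0.995, 0.104, 0.0], [0.001, -0.002, -1.0]]
ft_force: [0.5, -0.7, 0.0]
grip_width: 0.0619
gripper_force: 0.0
```

Call:
jog_arm(plan="0 0 0 0 0 0 255;0 0 0 0 0 0 255;0 0 0 0 0 0 255;0 0 0 0 0 0 255;0 0 0 0 0 0 255;0 0 0 0 0 0 255;0 0 0 0 0 0 255;0 0 0 0 0 0 255")

```text
time_s: 4.73
position: [0.557, 0.0024, 0.0172]
tool_rot: [[-0.104, 0.995, 0.003], [0.995, 0.104, -0.001], [-0.001, 0.003, -1.0]]
ft_force: [-0.9, -0.6, 6.4]
grip_width: 0.0253
gripper_force: 49.8
```

```bash
python3 -c "
from h import *
go([.520,.345,.20],90)
go([.535,.345,.16])"
```

```text
t 4.73 p [0.557  0.0024 0.0172] yaw 6.0 q6 -17.9 q1 -11.9 F [-0.9 -0.6  6.4] w 0.0253 gf 49.82747554779053
TURN [  0.1    0.19 -84.02] SHIFT cm [  3.7   34.26 -18.28] rows 9.4 11.7
t 4.73 p [0.557  0.0024 0.0172] yaw 6.0 q6 -17.9 q1 -11.9 F [-0.9 -0.6  6.4] w 0.0253 gf 49.82747554779053
TURN [ 0.18  0.07 -0.  ] SHIFT cm [ 34.3    1.38 -14.28] rows 8.9 0.0
```

Call:
jog_arm(plan="0 0 0 0 0 -3 255;0 0 0 0 0 -4 255;0 0 0 0 0 -4 255;0 0 0 1 0 -3.3 255;0 0 0 3.8 0.2 0 255;0 0 0 3.9 0.3 0 255;0 0 0 3.9 0.3 0 255;0 0 0 3.9 0.3 0 255;0 0 0 3.9 0.3 0 255;0 0 0 3.9 0.3 0 255")

```text
time_s: 5.57
position: [0.5472, 0.2481, 0.1593]
tool_rot: [[-0.104, 0.995, 0.001], [0.995, 0.104, 0.0], [0.0, 0.001, -1.0]]
ft_force: [1.1, -0.6, -2.5]
grip_width: 0.0251
gripper_force: 50.0
```

Call:
jog_arm(plan="0 0 0 3.9 0.3 0 255;0 0 0 3.9 0.3 0 255;0 0 0 2.1 0.1 0 255;0 0 0 0 0 0 255;0 0 0 0 0 0 255")

```text
time_s: 5.98
position: [0.5438, 0.3463, 0.1587]
tool_rot: [[-0.106, 0.994, 0.0], [0.994, 0.106, -0.0], [-0.0, 0.0, -1.0]]
ft_force: [0.4, -0.6, -2.5]
grip_width: 0.0247
gripper_force: 50.0
```

```bash
python3 - <<'E'
from h import *
a=cam("top"); b=imaging
r=models.outline_of("top","tray")[0]; p=region_pts(a,r["region"]); w=p[p[:,2]>.035]
print(r["confidence"],len(w),cv2.minAreaRect((w[:,:2]*1000).astype(np.float32)), w.min(0),w.max(0))
go([.545,.345,.025])
E
```

```text
0.64 217 ((512.7920532226562, 336.7158203125), (107.6087875366211, 162.15257263183594), 83.57589721679688) [0.42767617 0.27565733 0.03515725] [0.59676249 0.38140563 0.16449703]
t 6.08 p [0.5445 0.3445 0.1587] yaw 5.9 q6 15.9 q1 21.8 F [-0.2 -0.2 -1.6] w 0.0251 gf 49.989572167396545
TURN [ 0.01  0.02 -0.  ] SHIFT cm [ 0.04  0.06 13.37] rows 3.2 0.0
```

Call:
jog_arm(plan="0 0 0 0 0 4 255;0 0 0 0 0 4 255;0 0 0 0 0 3.5 255;0 0 0 0 0 1.7 255;0 0 0 0 0 0 255;0 0 0 0 0 0 255;0 0 0 0 0 0 110;0 0 0 0 0 0 110;0 0 0 0 0 0 110;0 0 0 0 0 0 110")

```text
time_s: 6.92
position: [0.545, 0.3455, 0.0278]
tool_rot: [[-0.104, 0.995, 0.002], [0.995, 0.104, 0.001], [0.001, 0.002, -1.0]]
ft_force: [-0.0, -0.2, -0.5]
grip_width: 0.0487
gripper_force: 0.0
```

Call:
jog_arm(plan="0 0 0 0 0 -2 110;0 0 0 0 0 -4 110;0 0 0 0 0 -4 110;0 0 0 0 0 -4 110;0 0 0 0 0 0 110")

```text
time_s: 7.33
position: [0.547, 0.3466, 0.1759]
tool_rot: [[-0.104, 0.994, 0.015], [0.995, 0.104, 0.006], [0.004, 0.015, -1.0]]
ft_force: [0.4, 0.0, 1.5]
grip_width: 0.0485
gripper_force: 0.0
```

```bash
python3 - <<'E'
from h import *
a=cam("top"); save(a,"t2.png")
go([.637,.034,.165],10)
E
```

```text
t 7.38 p [0.546  0.3461 0.1717] yaw 6.0 q6 15.9 q1 21.9 F [ 0.1  0.8 -1.6] w 0.0486 gf 0.0
TURN [ 0.57 -0.14 -4.02] SHIFT cm [-32.32   3.55   0.67] rows 7.8 0.6
```

View pics/t2.png

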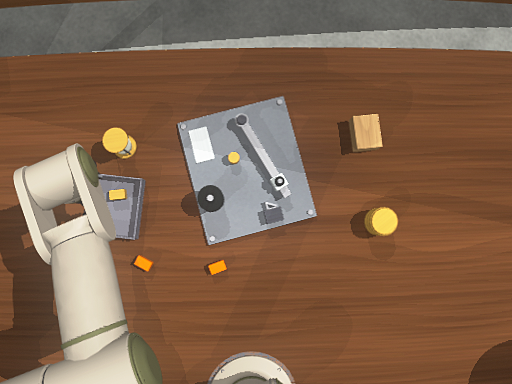

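Call:
jog_arm(plan="0 0 0 -4 0.72 0 100;0 0 0 -4 0.72 0 100;0 0 0 -4 0.72 0 100;0 0 0 -4 0.72 0 100;0 0 0 -4 0.72 0 100;0 0 0 -4 0.72 0 100;0 0 0 -4 0.72 0 100;0 0 0 -4 0.72 0 100;0 0 0 0 0 0 100;0 0 0 0 0 0 100")

```text
time_s: 8.22
position: [0.635, 0.031, 0.1653]
tool_rot: [[-0.1, 0.995, -0.001], [0.995, 0.1, 0.0], [0.0, -0.001, -1.0]]
ft_force: [-0.5, 0.8, -0.4]
grip_width: 0.0519
gripper_force: 0.0
```

```bash
python3 w.py w2.png; python3 -c "
from h import *
go([.637,.034,.018])"
```

```text
[259. 180.] 664 ztop 0.03926614315690199 rect ((636.5457153320312, 35.545379638671875), (27.986597061157227, 27.6810302734375), 32.13221740722656)
t 8.27 p [0.6347 0.0326 0.1655] yaw 5.9 q6 -13.6 q1 -7.7 F [ 0.4  0.5 -0.2] w 0.0517 gf 0.0
TURN [-0.07 -0.04 -4.11] SHIFT cm [-1.72 -8.19 -7.45] rows 2.7 0.6
t 8.27 p [0.6347 0.0326 0.1655] yaw 5.9 q6 -13.6 q1 -7.7 F [ 0.4  0.5 -0.2] w 0.0517 gf 0.0
TURN [-0.08 -0.04 -0.  ] SHIFT cm [ 0.11  0.25 14.75] rows 3.5 0.0
```

Call:
jog_arm(plan="0 0 0 0.2 0.2 4 100;0 0 0 0 0 4 100;0 0 0 0 0 4 100;0 0 0 0 0 2.7 100;0 0 0 0 0 0 100;0 0 0 0 0 0 255;0 0 0 0 0 0 255;0 0 0 0 0 0 255;0 0 0 0 0 0 255;0 0 0 0 0 0 255")

```text
time_s: 9.1
position: [0.6377, 0.0355, 0.0215]
tool_rot: [[-0.104, 0.995, 0.004], [0.995, 0.104, -0.0], [-0.0, 0.004, -1.0]]
ft_force: [-1.3, 1.5, 7.1]
grip_width: 0.0284
gripper_force: 49.9
```

Call:
jog_arm(plan="0 0 0 0 0 0 255;0 0 0 0 0 -3 255;0 0 0 0 0 -4 255;0 0 0 0 0 -4 255;0 0 0 0 0 -3.2 255;0 0 0 0 0 0 255")

```text
time_s: 9.6
position: [0.6393, 0.035, 0.1697]
tool_rot: [[-0.104, 0.994, 0.014], [0.995, 0.104, -0.002], [-0.003, 0.013, -1.0]]
ft_force: [-0.3, -0.7, -1.3]
grip_width: 0.0283
gripper_force: 49.7
```

```bash
python3 -c "
from h import *
go([.485,.345,.16])"
```

```text
t 9.6 p [0.6393 0.035  0.1697] yaw 6.0 q6 -13.4 q1 -7.4 F [-0.3 -0.7 -1.3] w 0.0283 gf 49.66521441936493
TURN [ 0.77  0.19 -0.  ] SHIFT cm [ 32.44 -12.12   0.97] rows 8.3 0.1
```

Call:
jog_arm(plan="0 0 0 3.6 -1.34 0 255;0 0 0 3.6 -1.34 0 255;0 0 0 3.6 -1.34 0 255;0 0 0 3.6 -1.34 0 255;0 0 0 3.6 -1.34 0 255;0 0 0 3.6 -1.34 0 255;0 0 0 3.6 -1.34 0 255;0 0 0 3.6 -1.34 0 255;0 0 0 3.6 -1.34 0 255;0 0 0 0 0 0 255")

```text
time_s: 10.43
position: [0.4795, 0.35, 0.1615]
tool_rot: [[-0.11, 0.994, -0.001], [0.994, 0.11, 0.002], [0.002, -0.001, -1.0]]
ft_force: [-0.3, -1.0, -2.2]
grip_width: 0.0281
gripper_force: 49.7
```

Call:
jog_arm(plan="0 0 0 0 0 3 255;0 0 0 0 0 4 255;0 0 0 0 0 4 255;0 0 0 0 0 2.5 255;0 0 0 0 0 0 255;0 0 0 0 0 0 255;0 0 0 0 0 0 110;0 0 0 0 0 0 110;0 0 0 0 0 0 110;0 0 0 0 0 0 110")

```text
time_s: 11.27
position: [0.4837, 0.3452, 0.0278]
tool_rot: [[-0.104, 0.995, 0.002], [0.995, 0.104, 0.001], [0.001, 0.003, -1.0]]
ft_force: [-0.2, 0.8, 0.3]
grip_width: 0.0484
gripper_force: 0.0
```

Call:
jog_arm(plan="0 0 0 0 0 -2 110;0 0 0 0 0 -4 110;0 0 0 0 0 -4 110;0 0 0 0 0 -4 110;0 0 0 0 0 0 110;0 0 0 0 0 0 110")

```text
time_s: 11.77
position: [0.4839, 0.3454, 0.1693]
tool_rot: [[-0.104, 0.995, 0.006], [0.995, 0.104, 0.003], [0.002, 0.006, -1.0]]
ft_force: [-0.8, 0.2, 0.3]
grip_width: 0.0489
gripper_force: 0.0
```

```bash
python3 - <<'E'
from h import *
a=cam("top"); cv2.imwrite("pics/t3.png",cv2.resize(a["pixels"][130:280,70:320,::-1],None,fx=3,fy=3))
for r in models.tip_of("top","idler_mid")[:2]: print(r["confidence"],r["at"],at_z(a,[r["at"]],.032))
go([.55,-.12,.17],90)
E
```

```text
0.83 [280.2, 184.2] [[ 0.56480302 -0.08808761  0.032     ]]
0.3 [378.5, 224.7] [[ 0.45279865 -0.34708221  0.032     ]]
t 11.87 p [0.4827 0.3448 0.1659] yaw 6.0 q6 18.1 q1 24.1 F [-0.6 -0.2 -0.8] w 0.0485 gf 0.0
TURN [-4.000e-02 -2.000e-02 -8.403e+01] SHIFT cm [ -6.73 -46.48  -0.41] rows 11.3 11.7
```

View pics/t3.png

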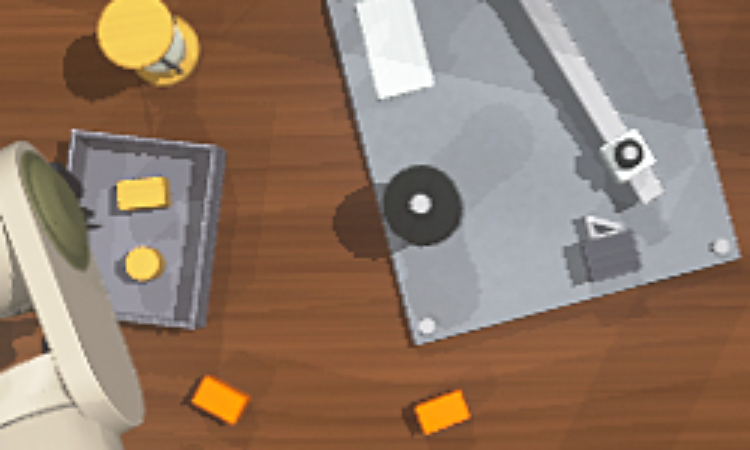

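```bash
cat >> h.py <<'E'
PIV=np.array([.7343,.0096]); BY=13.54
def push(q,r=.187,off=.029):
    a=np.radians(180+BY)-(q-.28); d=np.array([np.cos(a),np.sin(a)]); n=np.array([d[1],-d[0]])
    return PIV+r*d-off*n, np.degrees(np.arctan2(n[1],n[0]))
E
python3 - <<'E'
from h import *
for q in (0,.1,.2,.3,.43): print(q,push(q))
p,ang=push(0,off=.06); print(p,ang); go([*p,.165],ang-90)
E
```

```text
0 (array([ 0.58599351, -0.10793801]), np.float64(119.58281826366304))
0.1 (array([ 0.5750002 , -0.09254487]), np.float64(113.85324031235483))
0.2 (array([ 0.56559857, -0.07613113]), np.float64(108.12366236104658))
0.3 (array([ 0.55788254, -0.05886079]), np.float64(102.39408440973835))
0.43 (array([ 0.55049631, -0.03541338]), np.float64(94.94563307303765))
[ 0.60129762 -0.13489695] 119.58281826366304
t 11.87 p [0.4827 0.3448 0.1659] yaw 6.0 q6 18.1 q1 24.1 F [-0.6 -0.2 -0.8] w 0.0485 gf 0.0
TURN [ -0.04   0.   -23.62] SHIFT cm [-47.57 -13.37   0.09] rows 11.8 3.3
```

Call:
jog_arm(plan="0 0 -5.9 0 0 0 255;0 0 -5.9 0 0 0 255;0 0 -5.9 0 0 0 255;0 0 -5.9 0 0 0 255;0 0 0 -3.66 -1.03 0 255;0 0 0 -3.66 -1.03 0 255;0 0 0 -3.66 -1.03 0 255;0 0 0 -3.66 -1.03 0 255;0 0 0 -3.66 -1.03 0 255;0 0 0 -3.66 -1.03 0 255")

```text
time_s: 12.7
position: [0.5372, 0.1217, 0.1649]
tool_rot: [[-0.494, 0.87, -0.003], [0.87, 0.494, -0.0], [0.001, -0.003, -1.0]]
ft_force: [0.7, 0.2, -0.4]
grip_width: -0.0001
gripper_force: 0.0
```

Call:
jog_arm(plan="0 0 0 -3.66 -1.03 0 255;0 0 0 -3.66 -1.03 0 255;0 0 0 -3.66 -1.03 0 255;0 0 0 -3.66 -1.03 0 255;0 0 0 -3.66 -1.03 0 255;0 0 0 -3.66 -1.03 0 255;0 0 0 -3.66 -1.03 0 255;0 0 0 0 0 0 255;0 0 0 0 0 0 255")

```text
time_s: 13.45
position: [0.6009, -0.1365, 0.1643]
tool_rot: [[-0.491, 0.871, -0.003], [0.871, 0.491, 0.001], [0.003, -0.002, -1.0]]
ft_force: [-1.4, 1.3, 0.0]
grip_width: 0.0001
gripper_force: 0.0
```

```bash
python3 - <<'E'
from h import *
a=cam("wrist"); save(a,"w3.png")
for q in ("idler_mid","pivot_mid"):
    for r in models.tip_of("wrist",q)[:2]: print(q,r["confidence"],r["at"],at_z(a,[r["at"]],.032 if q[0]=="i" else .04))
p,ang=push(0,off=.06); go([*p,.02],ang-90)
E
```

```text
idler_mid 0.94 [256.4, 124.9] [[ 0.57045115 -0.08305571  0.032     ]]
pivot_mid 0.83 [448.2, 120.6] [[0.72940204 0.01068456 0.04      ]]
pivot_mid 0.15 [82.3, 267.7] [[ 0.47689384 -0.31315512  0.04      ]]
t 13.6 p [ 0.601  -0.1337  0.1656] yaw 29.6 q6 -53.2 q1 -23.6 F [-0.6  0.2 -0.1] w 0.0002 gf 0.0
TURN [-0.05 -0.09  0.04] SHIFT cm [-0.12 -0.03 14.56] rows 3.5 0.0
```

View pics/w3.png

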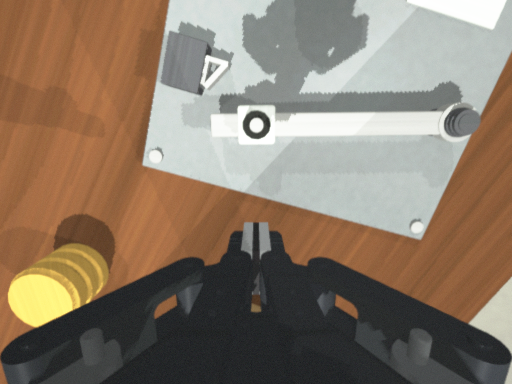

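Call:
jog_arm(plan="0 0 0 0 0 4 255;0 0 0 0 0 4 255;0 0 0 0 0 4 255;0 0 0 0 0 2.5 255;0 0 0 0 0 0 255;0 0 0 1.5 0 0 255;0 0 0 1 0 0 255;0 0 0 0.5 0 0 255;0 0 0 0 0 0 255")

```text
time_s: 14.35
position: [0.5868, -0.1077, 0.0229]
tool_rot: [[-0.495, 0.869, 0.002], [0.869, 0.495, -0.001], [-0.002, 0.001, -1.0]]
ft_force: [-0.2, -0.2, 1.3]
grip_width: -0.0003
gripper_force: 0.0
```

Call:
jog_arm(plan="0 0 2.8 0.9 -0.15 0 255;0 0 2.8 0.9 -0.15 0 255;0 0 0 0 0 0 255")

```text
time_s: 14.6
position: [0.5762, -0.0942, 0.0227]
tool_rot: [[-0.405, 0.914, 0.003], [0.914, 0.405, -0.001], [-0.002, 0.002, -1.0]]
ft_force: [3.8, -2.1, 1.5]
grip_width: 0.0002
gripper_force: 1.6
```

```bash
python3 - <<'E'
from h import *
p,ang=push(.1); go([*p,.02],ang-90)
E
```

```text
t 14.6 p [ 0.5762 -0.0942  0.0227] yaw 23.9 q6 -44.8 q1 -20.9 F [ 3.8 -2.1  1.5] w 0.0002 gf 1.6327153891324997
TURN [0.13 0.14 0.06] SHIFT cm [ 0.2  -0.04  0.27] rows 0.1 0.0
```

Call:
jog_arm(plan="0 0 2.8 0.95 -0.15 0 255;0 0 2.8 0.95 -0.15 0 255;0 0 2.8 0.95 -0.15 0 255;0 0 2.8 0.95 -0.15 0 255;0 0 2.8 0.95 -0.15 0 255;0 0 0 0 0 0 255")

```text
time_s: 15.1
position: [0.5549, -0.0522, 0.0226]
tool_rot: [[-0.173, 0.985, 0.004], [0.985, 0.173, -0.002], [-0.003, 0.004, -1.0]]
ft_force: [3.1, -6.1, 1.6]
grip_width: -0.0
gripper_force: 3.0
```

```bash
python3 - <<'E'
from h import *
p,ang=push(.42); go([*p,.02],ang-90)
E
```

```text
t 15.1 p [ 0.5549 -0.0522  0.0226] yaw 10.0 q6 -27.5 q1 -17.5 F [ 3.1 -6.1  1.6] w -0.0 gf 3.018716397928074
TURN [0.22 0.15 4.47] SHIFT cm [ 1.52 -0.25  0.26] rows 0.4 0.6
```

Call:
jog_arm(plan="0 0 2.3 0.8 -0.13 0 255;0 0 2.3 0.75 -0.12 0 255;0 0 0 0 0 0 255;0 0 0 0 0 0 255;0 0 0 0 0 0 255")

```text
time_s: 15.52
position: [0.5504, -0.0386, 0.0226]
tool_rot: [[-0.096, 0.995, 0.004], [0.995, 0.096, -0.003], [-0.003, 0.004, -1.0]]
ft_force: [3.8, -6.8, 3.1]
grip_width: 0.0002
gripper_force: 3.5
```

```bash
python3 - <<'E'
from h import *
a=cam("wrist"); save(a,"w4.png")
for q in ("idler_mid","pivot_mid"):
    for r in models.tip_of("wrist",q)[:1]: print(q,r["confidence"],r["at"],at_z(a,[r["at"]],.032 if q[0]=="i" else .04))
a=cam("top"); cv2.imwrite("pics/t4.png",cv2.resize(a["pixels"][80:280,70:320,::-1],None,fx=3,fy=3))
for q in ("idler_mid","pivot_mid"):
    for r in models.tip_of("top",q)[:1]: print(q,r["confidence"],r["at"],at_z(a,[r["at"]],.032 if q[0]=="i" else .04))
for q in(.40,.43,.46):
    p,ang=push(q,.19,0); print(q,p)
p,ang=push(.42); go([*p,.02],ang-90)
E
```

```text
idler_mid 0.92 [253.7, 190.0] [[ 0.5455706  -0.00824945  0.032     ]]
idler_mid 0.22 [119.8, 206.2] [[0.51403454 0.3351884  0.032     ]]
pivot_mid 0.6 [240.6, 120.7] [[0.73455213 0.01318452 0.04      ]]
0.4 [ 0.54558388 -0.01245054]
0.43 [ 0.54500738 -0.00677998]
0.46 [ 0.54460123 -0.00109468]
t 15.82 p [ 0.5505 -0.0388  0.0226] yaw 5.5 q6 -21.7 q1 -16.3 F [ 3.1 -6.1  4.1] w -0.0001 gf 3.4949941144441254
TURN [ 0.22  0.17 -0.02] SHIFT cm [0.14 0.06 0.26] rows 0.1 0.0
```

View pics/w4.png

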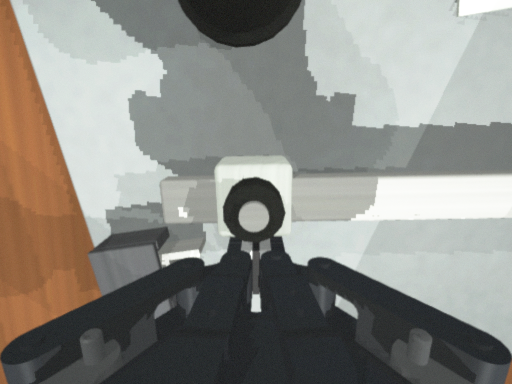

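View pics/t4.png

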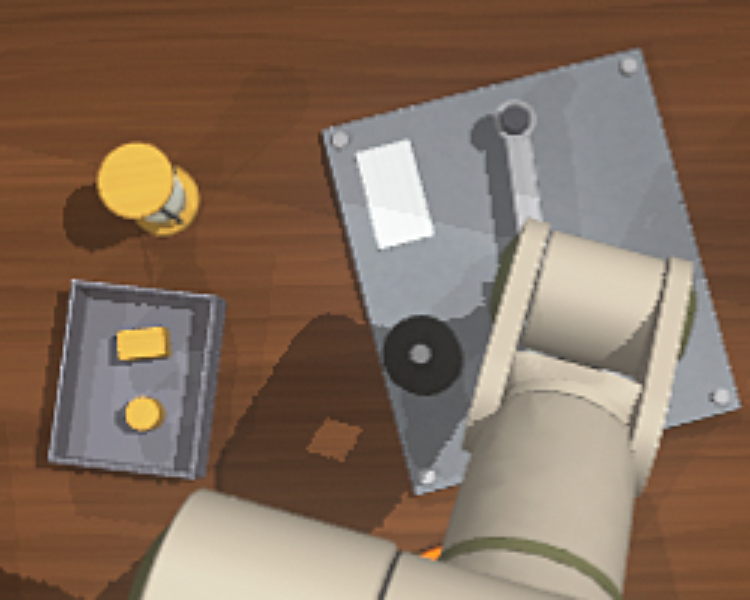

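Call:
jog_arm(plan="0 0 0.5 0.15 0 0 255;0 0 0.5 0.15 0 0 255;0 0 0 0 0 0 255;0 0 0 0 0 0 255;0 0 0 0 0 0 255;0 0 0 0 0 0 255")

```text
time_s: 16.32
position: [0.5497, -0.0358, 0.0225]
tool_rot: [[-0.079, 0.997, 0.003], [0.997, 0.079, -0.003], [-0.003, 0.003, -1.0]]
ft_force: [0.2, -7.5, 4.5]
grip_width: -0.0003
gripper_force: 3.7
```

```bash
python3 - <<'E'
from h import *
a=cam("wrist")
for r in models.tip_of("wrist","idler_mid")[:1]: print(r["confidence"],at_z(a,[r["at"]],.032))
p,ang=push(.43); go([*p,.02],ang-90)
E
```

```text
0.8 [[ 0.54434172 -0.00734268  0.032     ]]
t 16.42 p [ 0.5497 -0.0358  0.0226] yaw 4.5 q6 -20.4 q1 -16.0 F [ 0.6 -6.3  5.6] w -0.0 gf 3.6882415384752676
TURN [ 0.15  0.16 -0.43] SHIFT cm [0.03 0.08 0.26] rows 0.1 0.1
```

q ≈ 0.43, the holding force is 7 N (so not against the stop), and the pose is steady. Handing in.

```bash
python3 -c "
from h import *
print(job.close_job())"
```

```text
the job is handed in; nothing more can be done
None
```

The job is handed in at about 16.4 s: both brass offcuts are in the scrap tray, and the tensioner arm is pushed past its click and held at q ≈ 0.43 of 0.46 with about 7 N; the cases, timer and block were not touched.

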